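Stand the engraver's pattern board on its kickstand

TASK

Two pattern boards lie face down on the engraver's bench; one of them has a folded wire kickstand on its back. Unfold that kickstand all the way, then tip that board up by its top handle and leave it standing on its bottom edge and kickstand, leaning back a little. Leave the other board lying where it is.

Things in the scene. Friction and masses are not known exactly. Their poses are not given: they have to be found in the camera images.
- pattern_board: Board to stand up: plywood, 110 mm tall, 120 wide, 10 thick (mm throughout), 0.32 kg. Origin: centre of its face (underside as it lies). +x: to its top edge (x=55), at first toward the robot +-40 deg; bottom edge x=-55. +z: out of its back (z=10). Handle past the top edge: a freely turning wooden sleeve, 16 round, 72 long along y, axis at x=100, z=18; 37 clear of the panel.
- kick_leg (a joint): Hinge angle of the wire kickstand, rad: 0 = folded along the back (starts 0 to 0.12), 0.80 = fully unfolded, a hard stop. Friction of 0.03 N m keeps it where it is left. The axis runs along the board's y at board x=30, z=24 mm, held in two lugs at y=+-47.
- kick_leg_bar (a point): Middle of the kickstand's foot: a black sleeve, 12 mm round, 62 long along the board's y, turning freely on its cross wire, axis 80 from the hinge. Two arms (y=+-37) join it to the hinge. Folded it is at board x=-50, z=24, 8 clear of the back; it swings up and toward the top edge. With the board standing it rests on the bench behind; the board leans back about 18 deg.
- plain_board: Bystander, to be left where it lies: a board of the same size with the same handle, also face down, but without lugs and kickstand. Origin and axes as for the pattern board.
Mind the look-alikes: they are no part of the job. Leave any turquoise or yellow look-alike of the pattern_board alone.

How it is judged:
On the way:
1. the kickstand is unfolded (hinge past 0.6 rad) while the board still lies on its face (tilted less than 25 degrees) (value of joint kick_leg above 0.6 rad and angle between pattern_board's own z axis and vertical below 0.436 rad), for 0.2 s.
At the end, for the whole second after the job is handed in: The pattern board stands at rest with its top up, within 30 degrees of upright, the kickstand unfolded past 0.6 rad and its foot bar down on the bench (bar centre below 15 mm), and the plain board within 20 mm of where it lay (value of joint kick_leg above 0.6 rad and angle between pattern_board's own x axis and vertical below 0.52 rad and height (world z) of kick_leg_bar below 0.015 m and linear speed of pattern_board below 0.02 m/s and angular speed of pattern_board below 0.1 rad/s and distance of plain_board from where it was at the start of the episode below 0.02 m); the robot touches nothing.
It fails at once if the plain board is shifted by more than 20 mm or tipped by more than 15 degrees (distance of plain_board from where it was at the start of the episode above 0.02 m or angle between plain_board's own z axis and vertical above 0.26 rad).
It also fails if it takes over 56 s, if anything falls off the work surface, if the arm or the gripper's body presses on something with over 40 N, if the wrist force passes 120 N, or if a joint passes its speed limit or range.

ROBOT

A 6-joint arm with a two-finger parallel gripper is mounted at the origin on the work surface. World frame = base frame: x ahead of the robot, y to its left, z up, the work surface at z = 0. Lengths are in m, angles in rad, forces in N, time in s.
With the tool pointing down it reaches from about 0.25 to 0.725 m from the base axis. Payload 4 kg.
Tool frame: the origin (TCP) lies between the finger pads; the fingertips stand 8 mm ahead of it and the grasp point (between the pads) lies 11 mm behind it; z points along the fingers, y is the line along which they close (so a half turn about z gives the same grasp; the last joint's range is limited). The gripper opens to 85 mm and grips with 20 to 120 N. Pads are 22 mm wide; open, the fingers measure 114 mm over their backs; the gripper's body (76 mm by 85 mm) begins 54 mm behind the grasp point. The pads swing forward as they close: fully open they stand 13 mm farther back than shut.
Start: joints at [1.251, 0.241, 0.005, 1.335, 0, 1.571], TCP at [0.157, 0.475, 0.215] pointing down, gripper open.
Joint ranges: [-2.72, 2.72], [-1.05, 1.87], [-1.09, 1.28], [-1.99, 2.15], [-1.42, 1.44], [-3.14, 3.14]. Speed limits (rad/s): [2.79, 2.79, 3.14, 3.14, 3.14, 3.14].

INTERFACE

Orientations are given as a unit quaternion [x, y, z, w].
In Python, from workcell import status, viewer, bot gives the robot as it stands.
- The arm moves only by the tool servo_tool, never from a script. Its argument "commands" is a list of rows, each a list of 5 numbers: the finger opening in mm, from 0 to 85.4, then the shift along the tool's x, y, z in mm, then the turn about the tool's z in rad. A call has 1 to 20 rows; each row shifts and turns the commanded pose from where the row before left it, along the tool's axes as they then stand; what a row does not reach is not made up. A row lasts 1/8 s, in which the tool goes at most 62.5 mm and 10.7 degrees, less where a joint would pass 70% of its speed; a pose out of reach is approached as far as the arm can. A call is refused whole if a number of a shift passes 62.5 or a number of a turn 0.188, either way. A call with a gripper value outside its range is refused whole. The fingers move at their own pace and stop on an object; the grip force is fixed at half the most. Time passes only in rows, so rows that do not move let the fingers close. It gives the time, the measured TCP pose, the force, the opening and the grip force at its end, in the units of the state.
- status.get_obs(): the state, without advancing time (a new reading comes with each control period).
- viewer.camera(name): name is "scene" or "top" or "wrist"; returns (picture, depth): 400x640x3 uint8, red, green, blue; 400x640 float32, m along the optical axis (not along the pixel's ray), 0 where there is no reading.
- viewer.get_calibration(name): a dict with "camera_matrix" (3x3 intrinsics, pixels), "R" (3x3) and "t" (3): a world point X has camera coordinates R X + t; the wrist camera has in their place "T_tool_cam" (4x4, takes a point from camera to tool coordinates, whose origin is the TCP and whose axes are the flange's). Camera axes: x right, y down, z forward; pixel columns grow to the right and rows downward; lengths in m; the calibration is good to about 2 mm. A picture is of the moment at which its call begins: read the wrist's pose just before it. get_calibration takes no time and is no camera call.
- bot.job_done(): hands the job in; it is judged then, once.
Trained networks look in the newest picture that a camera, given by its name, has taken for a name from the list of things; names that differ only in an ending like _2 or _b are one class to them, and where a whole thing is asked for, a point or a joint stands for the part that bears it (a point fixed in the world has none). Each returns a list of dicts, best first, with "p" (0 to 1); they miss things now and then, are a little off and sometimes report something else, mostly with a low value. They report only what shows in the picture. A call takes as long as a camera call. They do not tell look-alikes from the thing itself.
- viewer.masks_of(camera, label): "mask" (400x640 bool, what is visible of it) and "pixel" ([row, column] in pixels, amid what is visible of it).
- viewer.spot_point(camera, label): "pixel" ([row, column] in pixels: a listed point, or the origin of a listed thing).
The state is a dict: "clock": time; "joint_pos": joint angles; "joint_vel": joint speeds; "tau": joint torques, N m; "eef_pos": TCP position; "tool_rot": TCP orientation; "ft_force": force on the tool from outside, world axes, zero at the start; "ft_torque": the same for the moment, N m; "grip_width": finger opening in m; "grasp_force": force on a finger pad.
Only numpy, scipy, OpenCV 4.12 (cv2) and the standard library are available. Lean on these libraries where they do the work, as an engineer would, in place of code of your own. Each camera call takes 0.05 s, during which the arm holds its last target. There are 200 camera calls.

## Working session

There is one attempt and no reset: what is moved stays moved. The work goes in short steps, Python scripts to look and compute and a tool call to move; the robot and the scene stay as the last step left them, time stands still between calls to the robot, and variables do not carry over. Pictures are saved under pics/ and viewed, at most 10 in all, crops included, and the job is handed in when it is done.

Besides the shell and the picture viewer there is one more tool, called after "Emit:" as name([rows], argument=value, ...), one row to a line, values as JSON. servo_tool: Moves the arm, as the interface text tells. Its arguments: {"type":"object","properties":{"commands":{"type":"array"}},"required":["commands"]}

```bash
ls; mkdir -p pics
cat > h.py <<'E'
import numpy as np, cv2
from workcell import status, viewer, bot
def pt(cam,px,depth,tool=None):
    c=viewer.get_calibration(cam);K=np.array(c["camera_matrix"])
    px=np.atleast_2d(px).astype(int);d=depth[px[:,0],px[:,1]]
    P=np.linalg.inv(K)@np.stack([px[:,1]*d,px[:,0]*d,d]);
    if "R" in c: return (np.array(c["R"]).T@(P-np.array(c["t"])[:,None])).T
    T=np.array(c["T_tool_cam"]);P=T[:3,:3]@P+T[:3,3:]
    from scipy.spatial.transform import Rotation as R
    return (R.from_quat(tool["tool_rot"]).as_matrix()@P).T+np.array(tool["eef_pos"])
E
python3 - <<'E'
from h import *
np.set_printoptions(precision=3,suppress=True)
o=status.get_obs();print(o["eef_pos"],o["tool_rot"],o["clock"])
im={}
for c in ["top","scene"]:
    p,d=viewer.camera(c);im[c]=p
    cv2.imwrite(f"pics/{c}0.png",p[:,:,::-1]);np.save(f"{c}.npy",d)
    for l in ["pattern_board","plain_board","kick_leg_bar"]:
        for m in viewer.masks_of(c,l):
            q=m["mask"]&(d>0)
            if q.sum()<10: continue
            P=pt(c,np.argwhere(q),d)
            print(c,l,round(m["p"],2),m["pixel"],q.sum(),np.median(P,0),P.max(0),p[q].mean(0))
        if l!="plain_board":
            for s in viewer.spot_point(c,l):
                print(" spot",l,s, pt(c,s["pixel"],d))
E
```

```text
pics
[0.157 0.474 0.214] [ 0.159  0.987 -0.001 -0.   ] 0.0
top pattern_board 0.95 [198.4, 318.0] 1720 [0.547 0.152 0.011] [0.626 0.23  0.037] [132.167 116.102  90.941]
top pattern_board 0.72 [136.0, 372.1] 1470 [ 0.742 -0.019  0.011] [0.828 0.061 0.035] [ 46.061 115.071 106.735]
top pattern_board 0.56 [259.5, 194.4] 1700 [0.353 0.529 0.011] [0.416 0.591 0.036] [141.526 136.938  46.434]
 spot pattern_board {'pixel': [270.4, 274.2], 'p': 0.88} [[0.33  0.285 0.009]]
 spot pattern_board {'pixel': [194.9, 316.2], 'p': 0.67} [[0.558 0.158 0.005]]
 spot pattern_board {'pixel': [133.2, 369.9], 'p': 0.62} [[ 0.749 -0.01   0.011]]
 spot pattern_board {'pixel': [257.9, 196.3], 'p': 0.61} [[0.371 0.523 0.007]]
top plain_board 0.93 [207.8, 414.6] 1624 [ 0.507 -0.128  0.011] [ 0.578 -0.058  0.031] [146.852 127.145  95.325]
top kick_leg_bar 0.76 [272.5, 292.5] 220 [0.324 0.23  0.027] [0.377 0.307 0.034] [72.645 72.773 66.295]
top kick_leg_bar 0.45 [120.5, 362.5] 61 [0.782 0.018 0.029] [0.808 0.04  0.034] [23.951 31.033 30.721]
top kick_leg_bar 0.28 [208.2, 413.0] 1593 [ 0.508 -0.126  0.011] [ 0.578
[... 1205 characters left out ...]
0.535 0.026] [0.425 0.571 0.032] [105.135  99.764  54.187]
scene kick_leg_bar 0.78 [197.6, 399.3] 183 [0.331 0.227 0.025] [0.373 0.308 0.031] [115.355 110.765  68.552]
scene kick_leg_bar 0.74 [236.1, 203.4] 333 [0.784 0.005 0.025] [0.816 0.047 0.031] [ 71.225 106.718 102.754]
scene kick_leg_bar 0.53 [231.7, 313.4] 244 [0.601 0.184 0.028] [0.623 0.21  0.034] [112.705 107.459  94.73 ]
 spot kick_leg_bar {'pixel': [272.8, 489.8], 'p': 0.86} [[0.419 0.527 0.03 ]]
 spot kick_leg_bar {'pixel': [229.7, 311.4], 'p': 0.73} [[0.584 0.146 0.009]]
 spot kick_leg_bar {'pixel': [240.9, 205.9], 'p': 0.71} [[0.799 0.01  0.025]]
 spot kick_leg_bar {'pixel': [190.8, 399.9], 'p': 0.61} [[ 0.291  0.198 -0.002]]
```

View pics/top0.png

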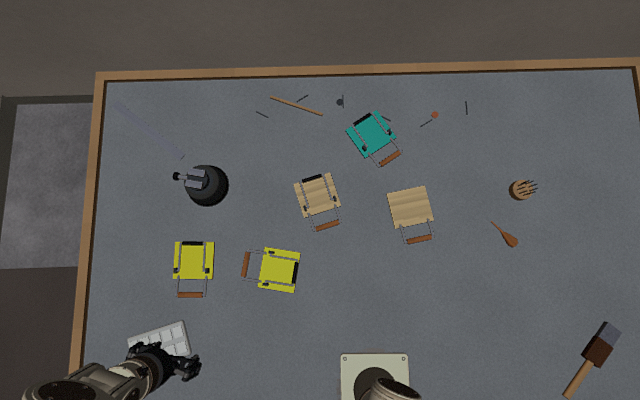

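View pics/scene0.png

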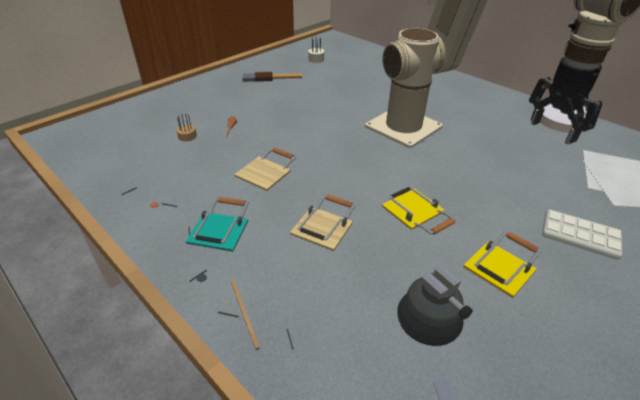

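The candidates in the top view are:
- plywood with wire kickstand (198,318)
- bare plywood (208,414)
- turquoise (135,371)
- yellow (260,194)
- yellow (270,278)

By the description, the plywood board with the kickstand at (198,318) is the one. Next I'll fit its pose and check it in a crop.

Run:
```python
from h import *
from scipy.spatial.transform import Rotation as R
np.set_printoptions(precision=3,suppress=True)
o=status.get_obs();print(R.from_quat(o["tool_rot"]).as_matrix())
print(viewer.get_calibration("wrist"))
d=np.load("top.npy")
im=cv2.imread("pics/top0.png")
cv2.imwrite("pics/crop0.png",cv2.resize(im[160:240,270:370],None,fx=6,fy=6,interpolation=cv2.INTER_CUBIC))
g=np.argwhere(np.ones((80,100)))+[160,270]
P=pt("top",g,d);c=im[g[:,0],g[:,1]].astype(int)
# plywood: light tan ; handle: reddish brown
ply=(c[:,2]>130)&(c[:,2]-c[:,0]>25)&(c[:,2]-c[:,1]<45)
hd=(c[:,2]-c[:,1]>35)&(c[:,2]<160)&(P[:,2]>.008)
for n,m in (("ply",ply),("handle",hd)):
    r=cv2.minAreaRect(P[m][:,:2].astype(np.float32)*1000);print(n,m.sum(),P[m].mean(0),r)
```

```text
[[-0.949  0.314 -0.   ]
 [ 0.314  0.949  0.   ]
 [ 0.     0.    -1.   ]]
{'camera_matrix': array([[338.138,   0.   , 314.273],
       [  0.   , 338.138, 198.277],
       [  0.   ,   0.   ,   1.   ]]), 'T_tool_cam': array([[-0.001, -0.957, -0.291,  0.074],
       [ 1.   , -0.001, -0.   , -0.   ],
       [-0.   , -0.291,  0.957, -0.158],
       [ 0.   ,  0.   ,  0.   ,  1.   ]])}
ply 1110 [0.553 0.155 0.015] ((492.6584777832031, 136.5946807861328), (247.4088592529297, 120.35968017578125), 17.18431854248047)
handle 102 [0.461 0.126 0.025] ((461.012939453125, 126.02706146240234), (12.86844253540039, 68.75697326660156), 16.084726333618164)
```

View pics/crop0.png

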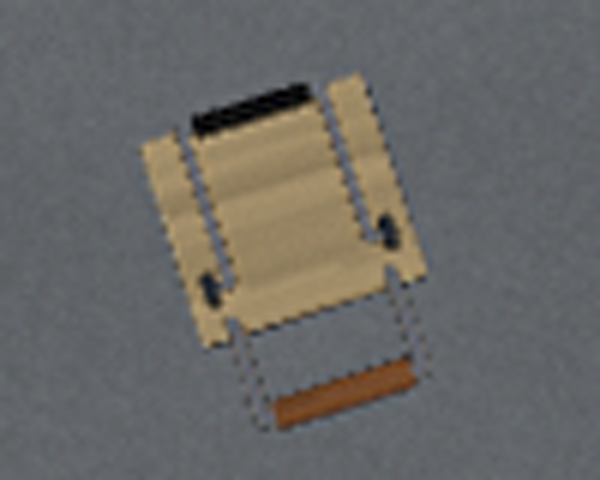

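The crop confirms it: plywood, a black foot sleeve at crop (110,250) and a brown handle at (393,345). I'm turning the tool into line with the board and moving over it.

Emit:
servo_tool([
  [50,0,0,0,0.161],
  [50,0,0,0,0.161],
  [50,0,0,0,0.161],
  [50,0,0,0,0.161],
  [50,0,0,0,0.161],
  [50,0,0,0,0.158],
  [50,-38,26.6,-3,0],
  [50,-38,26.6,-3,0],
  [50,-38,26.6,-3,0],
  [50,-38,26.6,-3,0],
  [50,-38,26.6,-3,0],
  [50,-38,26.6,-3,0],
  [50,-38,26.6,-3,0],
  [50,-38,26.6,-3,0],
  [50,-38,26.6,-3,0],
  [50,-38,26.6,-3,0],
  [50,-38,26.6,0,0],
  [50,0,0,0,0],
  [50,0,0,0,0],
])

```text
clock: 2.98
eef_pos: [0.556, 0.157, 0.2447]
tool_rot: [0.598, 0.801, -0.0, -0.001]
ft_force: [-0.3, 0.4, 0.3]
grip_width: 0.0499
grasp_force: 0.0
```

```bash
cat > look.py <<'E'
from h import *
import sys
from scipy.spatial.transform import Rotation as R
np.set_printoptions(precision=4,suppress=True)
n=sys.argv[1]
o=status.get_obs();p,d=viewer.camera("wrist")
M=R.from_quat(o["tool_rot"]).as_matrix()
print(o["eef_pos"],M[:,1],o["joint_pos"],o["clock"])
cv2.imwrite(f"pics/{n}.png",p[:,:,::-1])
g=np.argwhere(d>0);P=pt("wrist",g,d,o);c=p[g[:,0],g[:,1]].astype(int)
near=np.hypot(P[:,0]-.557,P[:,1]-.154)<.14
hd=(c[:,0]-c[:,1]>35)&(c[:,0]-c[:,2]>50)&(P[:,2]>.008)&near&(c[:,0]<170)
bl=(c.max(1)<45)&(P[:,2]>.02)&(P[:,2]<.12)&near
ply=(c[:,0]>130)&(c[:,0]-c[:,1]<45)&(c[:,0]-c[:,2]>25)&near&(P[:,2]>.005)&(P[:,2]<.016)
for nm,m in (("ply",ply),("handle",hd),("bar",bl)):
    if m.sum()<20: print(nm,m.sum());continue
    r=cv2.minAreaRect(P[m][:,:2].astype(np.float32)*1000)
    px=g[m];print(nm,m.sum(),P[m].mean(0),np.percentile(P[m],[2,98],axis=0)[:,2],r,px.min(0),px.max(0))
E
python3 look.py w1
```

```text
[0.556  0.157  0.2447] [ 0.9589  0.2837 -0.0011] [0.275  0.3909 0.2914 1.4724 0.0004 1.5581] 2.975
ply 7697 [0.5548 0.1591 0.0093] [0.0076 0.0109] ((557.8980712890625, 156.25381469726562), (109.89764404296875, 119.9853515625), 17.013622283935547) [110 267] [210 364]
handle 763 [0.4632 0.1287 0.0238] [0.0202 0.0262] ((462.7427978515625, 127.43161010742188), (14.434992790222168, 70.81309509277344), 17.066804885864258) [134 221] [195 237]
bar 66 [0.583  0.1766 0.0267] [0.0206 0.0307] ((565.8912963867188, 161.67117309570312), (89.74542236328125, 94.8982925415039), 15.773903846740723) [119 284] [202 365]
```

View pics/w1.png

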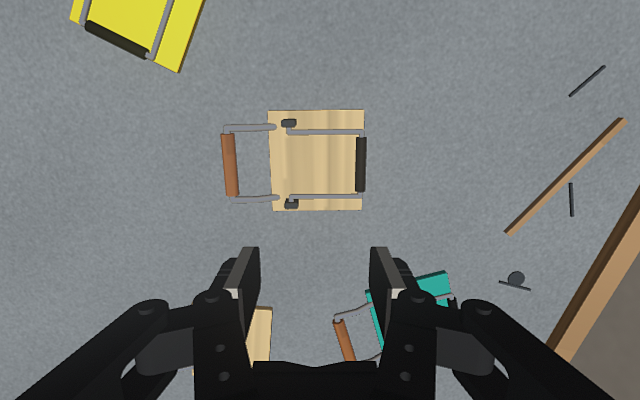

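The wrist view shows the target board centred, with handle px (165,229) and foot bar px (165,361); the bare plywood and turquoise boards are well off to the side. The fit gives centre (0.558, 0.156) and yaw 17.0°. I'll straddle the foot bar and close on it.

Emit:
servo_tool([
  [40,-0.6,26,0,-0.009],
  [40,-0.6,25.6,0,0],
  [40,0,0,40,0],
  [40,0,0,40,0],
  [40,0,0,40,0],
  [40,0,0,40,0],
  [40,0,0,30,0],
  [40,0,0,15,0],
  [40,0,0,10,0],
  [40,0,0,8,0],
  [40,0,0,0,0],
])

```text
clock: 4.4
eef_pos: [0.6063, 0.1708, 0.0222]
tool_rot: [0.595, 0.804, 0.0, 0.0]
ft_force: [-0.3, 0.4, 0.5]
grip_width: 0.0398
grasp_force: 0.0
```

```bash
python3 look.py w2
```

```text
[0.6063 0.1708 0.0222] [0.9562 0.2927 0.0003] [ 0.2746  0.6304  0.0863  1.0264 -0.      1.5483] 4.4
ply 28254 [0.5515 0.1689 0.0092] [0.008  0.0105] ((557.6400756835938, 156.03274536132812), (110.2280044555664, 120.49417877197266), 17.329044342041016) [124 104] [327 322]
handle 3731 [0.4653 0.1292 0.0234] [0.0196 0.0259] ((464.30841064453125, 127.55060577392578), (14.339010238647461, 71.90483856201172), 18.172880172729492) [178   0] [310  52]
bar 31334 [0.6059 0.1788 0.0995] [0.0304 0.1195] ((588.6226806640625, 161.39572143554688), (154.15438842773438, 79.8587417602539), 4.55571985244751) [146  38] [399 591]
```

View pics/w2.png

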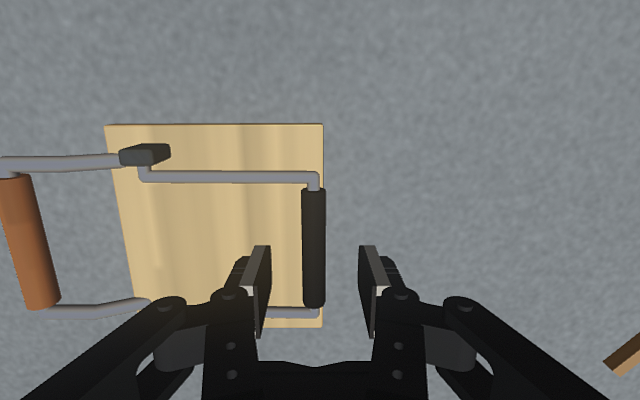

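Fingers straddle the foot sleeve (px (250,314)). Closing.

Emit:
servo_tool([
  [5,0,0,0,0],
  [5,0,0,0,0],
  [5,0,0,0,0],
  [5,0,0,0,0],
  [5,0,0,0,0],
])

```text
clock: 5.08
eef_pos: [0.6062, 0.1707, 0.022]
tool_rot: [0.595, 0.804, -0.0, -0.0]
ft_force: [0.1, 0.1, 0.3]
grip_width: 0.005
grasp_force: 0.0
```

Emit:
servo_tool([
  [5,0,-0.4,-8,0],
  [5,0,-1.2,-8,0],
  [5,0,-2,-7.7,0],
  [5,0,-2.8,-7.5,0],
  [5,0,-3.5,-7.2,0],
  [5,0,0,0,0],
])

```text
clock: 5.82
eef_pos: [0.597, 0.1679, 0.0614]
tool_rot: [0.595, 0.804, 0.001, 0.0]
ft_force: [0.2, -0.0, 0.8]
grip_width: 0.005
grasp_force: 0.0
```

The grip closed on nothing, so I need to look.

```bash
python3 look.py w3
python3 - <<'E'
import cv2
im=cv2.imread("pics/w3.png");
E
```

```text
[0.597  0.1679 0.0614] [0.9562 0.2926 0.0014] [ 0.2741  0.5744  0.0983  1.0933 -0.      1.5479] 5.825
ply 21558 [0.5514 0.1642 0.0092] [0.0079 0.0105] ((557.7701416015625, 156.4032440185547), (109.73197937011719, 120.09246063232422), 16.878437042236328) [119 158] [291 337]
handle 2586 [0.4641 0.1297 0.0237] [0.0202 0.026 ] ((462.8074035644531, 127.099609375), (15.190064430236816, 71.86003875732422), 17.025876998901367) [163  66] [273 111]
bar 1745 [0.5961 0.1736 0.0915] [0.0267 0.1197] ((571.3842163085938, 160.33493041992188), (100.46932983398438, 100.86820220947266), 16.109161376953125) [136 178] [334 384]
```

View pics/w3.png

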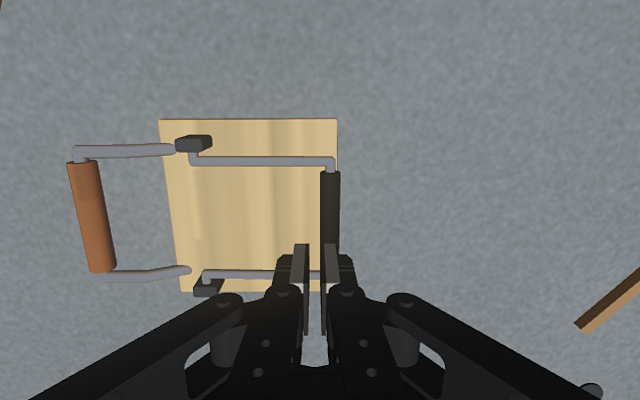

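Run:
```python
from h import *
from scipy.spatial.transform import Rotation as R
np.set_printoptions(precision=4,suppress=True)
o=status.get_obs();p,d=viewer.camera("wrist")
M=R.from_quat(o["tool_rot"]).as_matrix()
g=np.argwhere(d>0);P=pt("wrist",g,d,o)
T=(P-o["eef_pos"])@M*1000
m=(abs(T[:,0])<25)&(abs(T[:,1])<25)&(T[:,2]<9)
for lo in range(-60,10,6):
    k=m&(T[:,2]>=lo)&(T[:,2]<lo+6)
    if k.sum(): print(lo,k.sum(),T[k].min(0),T[k].max(0),g[k].min(0),g[k].max(0))
for r,c in [(250,303),(250,330),(290,305),(270,302),(250,315),(225,330),(200,330)]:
    i=np.where((g==[r,c]).all(1))[0];print(r,c,T[i],P[i],p[r,c])
```

```text
-60 649 [ -7.6997 -23.7675 -59.9965] [ 13.9359  23.8359 -54.0028] [283 244] [333 385]
-54 807 [-11.8308 -11.6385 -53.9688] [ 11.7642  12.0813 -48.0656] [275 281] [335 349]
-48 577 [-11.588  -15.9238 -47.9983] [ 11.5748  16.0944 -42.0062] [268 272] [327 357]
-42 504 [  5.689  -16.0566 -41.9774] [ 11.6345  16.107  -36.0001] [260 273] [278 356]
-36 445 [  5.5146 -16.1699 -35.973 ] [ 11.5184  16.1516 -30.0213] [254 275] [271 354]
-30 384 [  6.1022 -15.9587 -29.9777] [ 11.6467  16.1498 -24.0051] [247 277] [264 352]
-24 253 [-12.083  -14.2094 -23.994 ] [ 11.4569  14.8179 -18.0643] [244 282] [291 348]
-18 9 [  2.9994  -2.4765 -17.9206] [  9.7081   2.5667 -16.6424] [244 309] [257 320]
250 303 [[ 10.6675  -4.8789 -25.8521]] [[0.589  0.1766 0.0867]] [76 73 66]
250 330 [[ 11.0705   6.6556 -26.7089]] [[0.6    0.1804 0.0876]] [73 71 66]
290 305 [[  7.9782  -3.3357 -52.7278]] [[0.5913 0.1745 0.1136]] [55 52 49]
270 302 [[ 11.1084  -4.6693 -44.0188]] [[0.5891 0.1771 0.1049]] [74 72 66]
250 315 [[-26.4098   0.411   51.5025]] [[0.605  0.1427 0.0094]] [200 177 133]
225 330 [[ 0.8905  9.2253 28.2864]] [[0.6054 0.1714 0.0326]] [50 47 43]
200 330 [[16.4192  9.0154 28.035 ]] [[0.6007 0.1862 0.0328]] [54 51 46]
```

The wrist depth puts the real fingertips about 19 mm *behind* the reported TCP, which explains the miss: they passed above the bar. I'll offset by that amount, reopen, and go lower.

Emit:
servo_tool([
  [40,0,9.3,0,0],
  [40,0,0,0,0],
  [40,0,0,0,0],
  [40,0,0,20,0],
  [40,0,0,20,0],
  [40,0,0,10,0],
  [40,0,0,8,0],
  [40,0,0,6,0],
  [40,0,0,0,0],
])

```text
clock: 7.05
eef_pos: [0.6055, 0.1705, -0.0038]
tool_rot: [0.595, 0.804, -0.0, -0.0]
ft_force: [-0.6, 0.1, -0.3]
grip_width: 0.04
grasp_force: 0.0
```

Emit:
servo_tool([
  [5,0,0,0,0],
  [5,0,0,0,0],
  [5,0,0,0,0],
  [5,0,0,0,0],
  [5,0,0,0,0],
])

```text
clock: 7.68
eef_pos: [0.6061, 0.1706, -0.0033]
tool_rot: [0.595, 0.804, 0.0, 0.0]
ft_force: [1.0, 0.3, 0.4]
grip_width: 0.0103
grasp_force: 58.5
```

Gripped. Now I swing it along the arc to the stop.

Emit:
servo_tool([
  [5,0,-0.4,-8,0],
  [5,0,-1.2,-8,0],
  [5,0,-2,-7.7,0],
  [5,0,-2.8,-7.5,0],
  [5,0,-3.5,-7.2,0],
  [5,0,0,0,0],
])

```text
clock: 8.43
eef_pos: [0.5964, 0.1677, 0.0357]
tool_rot: [0.595, 0.804, 0.001, 0.0]
ft_force: [-0.6, -0.1, -1.2]
grip_width: 0.0097
grasp_force: 58.6
```

Emit:
servo_tool([
  [5,0,-4.2,-6.8,0],
  [5,0,-4.8,-6.4,0],
  [5,0,-2.7,-3,0],
  [5,0,-2.5,-2.7,0],
  [5,0,0,0,0],
  [5,0,0,0,0],
])

```text
clock: 9.18
eef_pos: [0.5827, 0.1635, 0.0535]
tool_rot: [0.595, 0.804, -0.0, 0.0]
ft_force: [-0.7, 0.8, -1.8]
grip_width: 0.0101
grasp_force: 58.5
```

Emit:
servo_tool([
  [30,0,0,0,0],
  [40,0,0,0,0],
  [40,0,0,-30,0],
  [40,0,-20,-50,0],
  [40,0,-30,-50,0],
  [40,0,0,0,0],
])

```text
clock: 9.93
eef_pos: [0.5365, 0.1493, 0.1894]
tool_rot: [0.595, 0.804, 0.004, 0.003]
ft_force: [0.9, -0.3, 0.2]
grip_width: 0.04
grasp_force: 0.0
```

```bash
python3 look.py w4
python3 - <<'E'
from h import *
np.set_printoptions(precision=4,suppress=True)
o=status.get_obs();p,d=viewer.camera("wrist")
for m in viewer.masks_of("wrist","kick_leg_bar")[:2]:
    q=m["mask"]&(d>0);g=np.argwhere(q);P=pt("wrist",g,d,o)
    c=p[q].max(1)<80; P=P[c]; print(m["p"],m["pixel"],q.sum(),c.sum())
    t=P[P[:,2]>np.percentile(P[:,2],70)];print(np.percentile(P,[2,50,98],axis=0),t.mean(0))
    a=np.array([.9563,.2924]);b=(P[:,:2]-[.5579,.1563]);print("boardx",np.percentile(-b@a,[5,50,95]))
E
```

```text
[0.5365 0.1493 0.1894] [0.9562 0.2926 0.0099] [ 0.2714  0.3568  0.0982  1.3022 -0.      1.5452] 9.925
ply 9865 [0.5547 0.1619 0.0093] [0.0077 0.0107] ((559.4923095703125, 156.97772216796875), (110.03958892822266, 120.06547546386719), 17.170894622802734) [110 281] [225 393]
handle 1038 [0.4645 0.1293 0.0245] [0.0204 0.0262] ((474.65228271484375, 131.30003356933594), (36.70295333862305, 71.36275482177734), 17.433008193969727) [137 140] [364 245]
bar 163 [0.5822 0.1594 0.0817] [0.027  0.0862] ((555.2395629882812, 159.2891082763672), (67.33038330078125, 94.46772766113281), 16.809364318847656) [121 299] [225 382]
0.88 [23.3, 114.5] 1614 1109
[[0.2965 0.2143 0.0241]
 [0.3264 0.2234 0.0283]
 [0.3557 0.2321 0.0304]] [0.3256 0.2233 0.0296]
boardx [0.1768 0.2017 0.2271]
0.73 [187.2, 369.5] 2173 1077
[[0.569  0.1244 0.0549]
 [0.5824 0.1654 0.0855]
 [0.5942 0.1933 0.0873]] [0.5832 0.1669 0.0867]
boardx [-0.0315 -0.026  -0.0217]
```

View pics/w4.png

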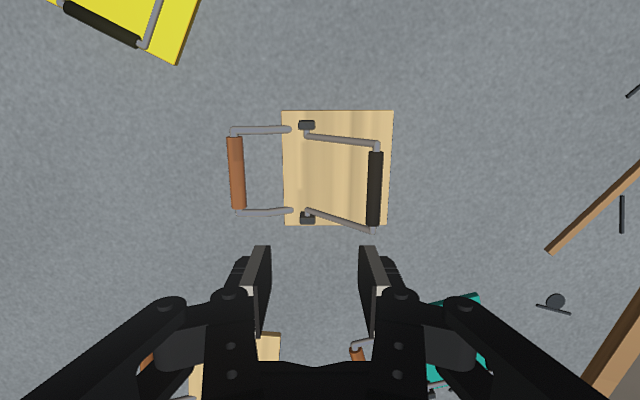

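The kickstand is fully unfolded: the bar (px (187,374)) has its centre at z≈0.081 and board x≈-26. Next is the handle.

Emit:
servo_tool([
  [40,0,-38.4,0,0],
  [40,0,-38.4,0,0],
  [40,0,0,40,0],
  [40,0,0,40,0],
  [40,0,0,40,0],
  [40,0,0,40,0],
  [40,0,0,20,0],
  [40,0,0,12,0],
  [40,0,0,8,0],
  [40,0,0,3,0],
  [40,0,0,0,0],
])

```text
clock: 11.45
eef_pos: [0.4611, 0.1263, -0.0178]
tool_rot: [0.595, 0.804, -0.0, -0.0]
ft_force: [-4.4, -1.3, 11.2]
grip_width: 0.0398
grasp_force: 5.7
```

Emit:
servo_tool([
  [8,0,0,0,0],
  [8,0,0,0,0],
  [8,0,0,0,0],
  [8,0,0,0,0],
  [8,0,0,0,0],
])

```text
clock: 12.08
eef_pos: [0.4641, 0.1271, -0.0159]
tool_rot: [0.595, 0.804, 0.002, 0.002]
ft_force: [-2.8, -1.1, 19.8]
grip_width: 0.0141
grasp_force: 63.4
```

Gripped on the handle; the 20 N is the fingertips resting on the bench. I'll ease up, slide the board 30 mm towards the robot for reach margin, and start tipping.

Emit:
servo_tool([
  [8,0,0,-4,0],
  [8,0,-10,0,0],
  [8,0,-10,0,0],
  [8,0,-10,0,0],
  [8,0,0,0,0],
])

```text
clock: 12.7
eef_pos: [0.4303, 0.1169, -0.0158]
tool_rot: [0.595, 0.804, -0.001, -0.001]
ft_force: [-1.9, -0.7, -1.2]
grip_width: 0.0145
grasp_force: 58.7
```

Emit:
servo_tool([
  [8,0,2.7,-13.3,0],
  [8,0,2.8,-13.3,0],
  [8,0,5,-12.7,0],
  [8,0,5,-12.6,0],
  [8,0,7.1,-11.6,0],
  [8,0,7.2,-11.6,0],
  [8,0,0,0,0],
])

```text
clock: 13.58
eef_pos: [0.463, 0.1268, 0.061]
tool_rot: [0.595, 0.804, 0.001, 0.001]
ft_force: [0.1, -0.4, -1.9]
grip_width: 0.0139
grasp_force: 58.6
```

Emit:
servo_tool([
  [8,0,9,-10.2,0],
  [8,0,9.1,-10.1,0],
  [8,0,10.6,-8.5,0],
  [8,0,10.7,-8.4,0],
  [8,0,11.9,-6.5,0],
  [8,0,12,-6.4,0],
  [8,0,12.9,-4.3,0],
  [8,0,12.9,-4.3,0],
  [8,0,0,0,0],
  [8,0,0,0,0],
])

```text
clock: 14.82
eef_pos: [0.5461, 0.1523, 0.1186]
tool_rot: [0.595, 0.804, -0.0, -0.0]
ft_force: [-0.1, -0.6, 0.8]
grip_width: 0.0141
grasp_force: 59.1
```

Run:
```python
from h import *
p,d=viewer.camera("scene");cv2.imwrite("pics/s5.png",cv2.resize(p[100:300,180:500,::-1],None,fx=2.5,fy=2.5))
```

```text
(no output)
```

View pics/s5.png

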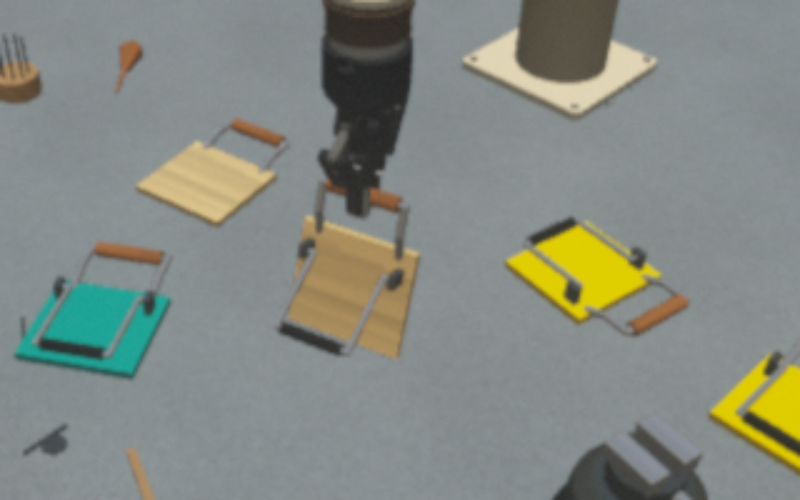

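The board is up at about 70° (crop px (285,350)), with the kickstand behind it (bar (335,310)) and the neighbours untouched. Continuing past vertical.

Emit:
servo_tool([
  [8,0,9,-1.3,0],
  [8,0,9,-0.7,0],
  [8,0,9,0,0],
  [8,0,9,0.4,0],
  [8,0,9,0.5,0],
  [8,0,9,0.5,0],
  [8,0,0,0,0],
])

```text
clock: 15.75
eef_pos: [0.6008, 0.1691, 0.1206]
tool_rot: [0.595, 0.804, 0.002, 0.002]
ft_force: [1.4, 0.8, 6.2]
grip_width: 0.0141
grasp_force: 59.7
```

Emit:
servo_tool([
  [8,0,8,0.9,0],
  [8,0,8,1.1,0],
  [8,0,8,1.6,0],
  [8,0,8,1.9,0],
  [8,0,7,2.3,0],
  [8,0,0,0,0],
  [8,0,0,0,0],
])

```text
clock: 16.62
eef_pos: [0.6372, 0.1803, 0.1121]
tool_rot: [0.595, 0.804, 0.001, 0.001]
ft_force: [2.7, 1.7, 5.5]
grip_width: 0.014
grasp_force: 59.6
```

Emit:
servo_tool([
  [8,0,2,0.5,0],
  [8,0,1.5,0.5,0],
  [8,0,0,0,0],
  [8,0,0,0,0],
])

```text
clock: 17.12
eef_pos: [0.6398, 0.181, 0.1112]
tool_rot: [0.595, 0.804, 0.001, 0.001]
ft_force: [1.6, 0.8, 6.2]
grip_width: 0.0139
grasp_force: 59.7
```

Run:
```python
from h import *
p,d=viewer.camera("scene");cv2.imwrite("pics/s6.png",cv2.resize(p[100:300,180:500,::-1],None,fx=2.5,fy=2.5))
for m in viewer.masks_of("scene","kick_leg_bar"):
    q=m["mask"]&(d>0);P=pt("scene",np.argwhere(q),d);P=P[p[q].max(1)<80]
    if len(P)>5: print(m["p"],m["pixel"],np.percentile(P,[2,10,50,90],axis=0).round(4))
```

```text
0.73 [270.7, 490.4] [[0.4143 0.5024 0.0245]
 [0.4155 0.5071 0.0254]
 [0.4185 0.5311 0.0272]
 [0.4215 0.5542 0.0298]]
0.7 [253.5, 302.7] [[0.6534 0.1627 0.0059]
 [0.6574 0.1668 0.0067]
 [0.6644 0.1892 0.0097]
 [0.6712 0.214  0.0116]]
0.65 [194.2, 404.7] [[0.2978 0.2181 0.0243]
 [0.3043 0.2199 0.0255]
 [0.3284 0.2249 0.0275]
 [0.351  0.2297 0.0298]]
0.63 [238.9, 206.2] [[ 0.7768 -0.0097  0.0232]
 [ 0.7807 -0.0059  0.0249]
 [ 0.7941  0.0148  0.0278]
 [ 0.8076  0.0353  0.0301]]
```

View pics/s6.png

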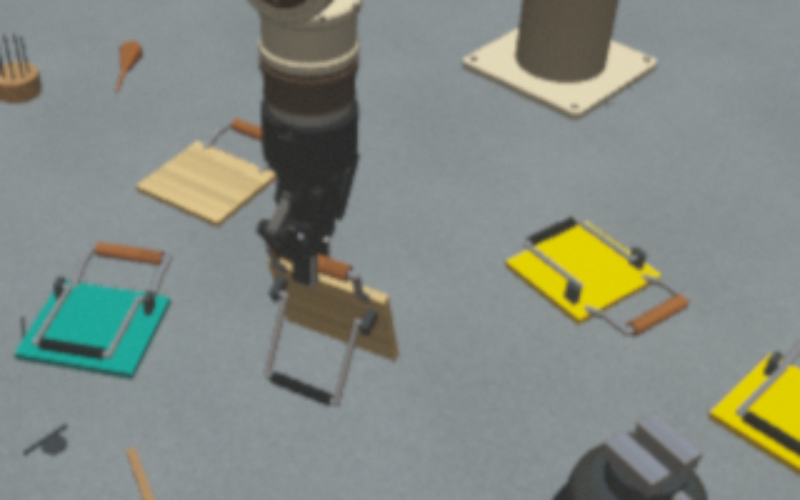

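The board is leaning back with the foot bar on the bench: crop px (387,303), surface z 6–12 mm. I'll release gently and lift clear.

Emit:
servo_tool([
  [18,0,0,0,0],
  [22,0,0,0,0],
  [30,0,0,0,0],
  [40,0,0,0,0],
  [40,0,0,0,0],
  [40,0,0,-10,0],
  [40,0,0,-20,0],
  [40,0,0,-30,0],
  [40,0,0,-40,0],
  [40,0,0,0,0],
  [40,0,-40,0,0],
  [40,0,-40,0,0],
  [40,0,0,0,0],
])

```text
clock: 18.85
eef_pos: [0.5586, 0.1562, 0.2097]
tool_rot: [0.595, 0.804, -0.002, -0.001]
ft_force: [0.7, 0.7, 0.4]
grip_width: 0.0402
grasp_force: 0.0
```

Run:
```python
from h import *
o=status.get_obs();print(o["clock"],o["eef_pos"],o["ft_force"])
p,d=viewer.camera("scene");cv2.imwrite("pics/s7.png",cv2.resize(p[100:300,180:500,::-1],None,fx=2.5,fy=2.5))
for l in ["kick_leg_bar","plain_board"]:
  for m in viewer.masks_of("scene",l):
    q=m["mask"]&(d>0);P=pt("scene",np.argwhere(q),d);P=P[p[q].max(1)<80] if l[0]=="k" else P
    if len(P)>5: print(l,m["p"],m["pixel"],np.percentile(P,[2,50,90],axis=0).round(4).tolist())
```

```text
18.85 [0.55856493 0.15615985 0.20974857] [0.71772295 0.69138204 0.39452589]
kick_leg_bar 0.82 [275.5, 492.2] [[0.4145, 0.5025, 0.0245], [0.4186, 0.5318, 0.0274], [0.4212, 0.5542, 0.0296]]
kick_leg_bar 0.76 [240.2, 202.7] [[0.7768, -0.0086, 0.0233], [0.7941, 0.0155, 0.0277], [0.8076, 0.0352, 0.0304]]
kick_leg_bar 0.59 [252.5, 304.4] [[0.6531, 0.1635, 0.0042], [0.6635, 0.191, 0.0099], [0.6714, 0.2134, 0.0118]]
plain_board 0.72 [171.7, 264.9] [[0.4171, -0.1817, -0.0001], [0.5141, -0.1188, 0.009], [0.564, -0.0706, 0.017]]
```

View pics/s7.png

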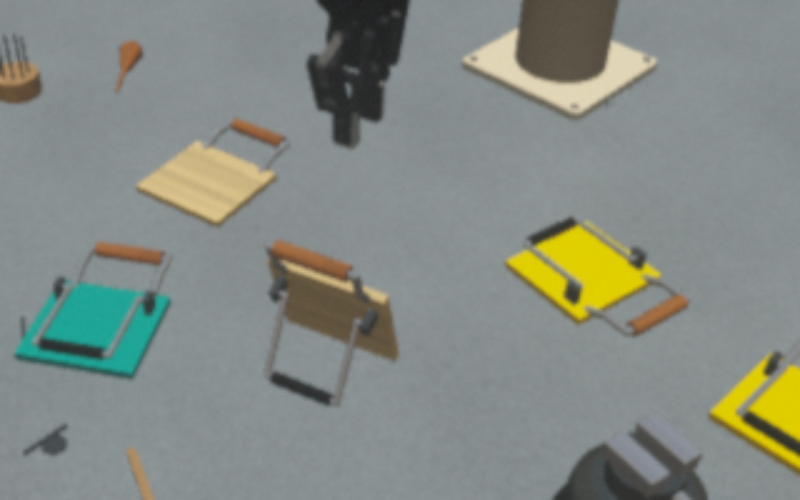

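The board stands free on its bottom edge and foot bar (crop px (387,303)), the gripper is clear, and the plain board is where it was. Handing in.

```bash
python3 -c "
from workcell import bot;print(bot.job_done())"
```

```text
the job is handed in; nothing more can be done
None
```

The pattern board stands on its bottom edge with the kickstand fully unfolded, leaning back about 18°, and the plain board was left where it lay; I handed the job in at about 19 s, and no verdict was returned.

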